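Sort the mixed-up weight tubs into their bays

TASK

The four blue tubs on the balancing counter were put back in the wrong bays after refilling. Using the spare bay (the one with the blank plate) as a free spot, rearrange them so that each tub stands flat and square in the bay whose front plate carries a sample of what the tub holds. Keep the tubs upright so that nothing spills, and leave the gauge, valve tool and weight remover where they lie.

Things in the scene. Friction and masses are not known exactly. Their poses are not given: they have to be found in the camera images.
- tub_short: Loose open blue tub, full to just below the rim of short clip-on zinc weights (each about 27 mm long, 10 thick, with a bright steel clip), which stay in. Outside like the other tubs: 56 mm along x (short side, to grip across), 66 mm along y, 60 mm tall, 0.2 to 0.4 kg. Origin at the centre of its underside, z up.
- tub_long: Loose open blue tub, full to just below the rim of long clip-on zinc weights (bowed bars, each about 54 mm long, 10 thick, with a bright steel clip in the middle), which stay in. Outside like the other tubs: 56 mm along x (short side, to grip across), 66 mm along y, 60 mm tall, 0.2 to 0.4 kg. Origin at the centre of its underside, z up.
- tub_strip: Loose open blue tub, full to just below the rim of flat stick-on weight strips (each 60 x 26 mm: three zinc squares on white backing paper), which stay in. Outside like the other tubs: 56 mm along x (short side, to grip across), 66 mm along y, 60 mm tall, 0.2 to 0.4 kg. Origin at the centre of its underside, z up.
- tub_valve: Loose open blue tub, full to just below the rim of black rubber snap-in tyre valves (each 42 mm long, round foot 19 mm, brass stem), which stay in. Outside like the other tubs: 56 mm along x (short side, to grip across), 66 mm along y, 60 mm tall, 0.2 to 0.4 kg. Origin at the centre of its underside, z up.
- sample_short: Fixed white plastic plate, 30 mm (x) by 72 mm (y), on the tray's front ledge, carrying one short clip-on zinc weight, 27 mm long: what belongs in the bay behind it. Origin at the centre of its underside, level with the bay floor; top at most 18 mm above. The middle of its bay lies 58 mm along the plate's +x (from the front edge into the tray); +y runs along the row.
- sample_long: Fixed white plastic plate, 30 mm (x) by 72 mm (y), on the tray's front ledge, carrying one long clip-on zinc weight, 54 mm long: what belongs in the bay behind it. Origin at the centre of its underside, level with the bay floor; top at most 18 mm above. The middle of its bay lies 58 mm along the plate's +x (from the front edge into the tray); +y runs along the row.
- sample_strip: Fixed white plastic plate, 30 mm (x) by 72 mm (y), on the tray's front ledge, carrying one flat stick-on strip, three zinc squares on white paper: what belongs in the bay behind it. Origin at the centre of its underside, level with the bay floor; top at most 18 mm above. The middle of its bay lies 58 mm along the plate's +x (from the front edge into the tray); +y runs along the row.
- sample_valve: Fixed white plastic plate, 30 mm (x) by 72 mm (y), on the tray's front ledge, carrying one black rubber tyre valve, 42 mm long: what belongs in the bay behind it. Origin at the centre of its underside, level with the bay floor; top at most 18 mm above. The middle of its bay lies 58 mm along the plate's +x (from the front edge into the tray); +y runs along the row.
- blank: Fixed plain white plate before the spare bay, which is empty at the start; size, origin and axes as for the sample plates, middle of the spare bay 58 mm along its +x. The five bays stand in one straight row, 86 mm apart, in a fixed steel tray; each is 74 mm (x) by 82 mm (y) inside; ribs between bays stand 8 mm, front lip 6 mm, back lip 10 mm above the bay floor.
- gauge: Chrome pencil tyre gauge, 155 mm long, lying beyond the tray; origin under its middle. To be left alone.
- valve_tool: Orange-handled valve tool, 155 mm long, lying beyond the tray; origin under its middle. To be left alone.
- remover: Steel wheel weight remover (plier with hammer head), 285 mm long, lying at the right-hand end of the tray; origin under its middle. To be left alone.
Things that resemble listed ones, but are neither listed nor needed, are in the scene too. Leave any green or pink look-alike of the tub_valve alone.

How it is judged:
At the end, for the whole second after the job is handed in: Every tub stands in the bay behind the plate with its own kind of part: its middle within 12 mm of the bay's middle both ways, its underside on the bay floor (within 4 mm), upright within 0.06 rad, its short side in line with the plate's x within 0.3 rad, at rest and released (x of tub_short in the frame of sample_short between 0.046 and 0.07 m and y of tub_short in the frame of sample_short between -0.012 and 0.012 m and z of tub_short in the frame of sample_short between -0.004 and 0.004 m and angle between each of tub_short, tub_long, tub_strip, tub_valve's own z axis and vertical below 0.06 rad and angle between the x axis of tub_short and the x axis of sample_short, either way round below 0.3 rad and linear speed of each of tub_short, tub_long, tub_strip, tub_valve below 0.02 m/s and x of tub_long in the frame of sample_long between 0.046 and 0.07 m and y of tub_long in the frame of sample_long between -0.012 and 0.012 m and z of tub_long in the frame of sample_long between -0.004 and 0.004 m and angle between the x axis of tub_long and the x axis of sample_long, either way round below 0.3 rad and x of tub_strip in the frame of sample_strip between 0.046 and 0.07 m and y of tub_strip in the frame of sample_strip between -0.012 and 0.012 m and z of tub_strip in the frame of sample_strip between -0.004 and 0.004 m and angle between the x axis of tub_strip and the x axis of sample_strip, either way round below 0.3 rad and x of tub_valve in the frame of sample_valve between 0.046 and 0.07 m and y of tub_valve in the frame of sample_valve between -0.012 and 0.012 m and z of tub_valve in the frame of sample_valve between -0.004 and 0.004 m and angle between the x axis of tub_valve and the x axis of sample_valve, either way round below 0.3 rad); the robot touches nothing.
It fails at once if a tub is tipped by more than about 35 degrees (angle between any of tub_short, tub_long, tub_strip, tub_valve's own z axis and vertical above 0.6 rad).
It fails at once if the gauge, valve tool or weight remover is moved by more than 20 mm (distance of any of gauge, valve_tool, remover from where it was at the start of the episode above 0.02 m).
It also fails if it takes over 120 s, if anything falls off the work surface, if the arm or the gripper's body presses on something with over 40 N, if the wrist force passes 120 N, or if a joint passes its speed limit or range.

ROBOT

A 6-joint arm with a two-finger parallel gripper is mounted at the origin on the work surface. World frame = base frame: x ahead of the robot, y to its left, z up, the work surface at z = 0. Lengths are in m, angles in rad, forces in N, time in s.
With the tool pointing down it reaches from about 0.35 to 0.775 m from the base axis. Payload 7.3 kg.
Tool frame: the origin (TCP) lies midway between the tips of the shut fingers; the grasp point (between the pads) lies 19 mm behind it (robot.tcp_to_grasp is the distance from the TCP to the grasp point, in m); z points along the fingers, y is the line along which they close (so a half turn about z gives the same grasp; the last joint's range is limited). The gripper opens to 92 mm and grips with 3 to 60 N. Pads are 19 mm wide; open, the fingers measure 130 mm over their backs; the gripper's body (75 mm by 190 mm) begins 47 mm behind the grasp point.
Start: joints at [-1.413, 0.342, 1.524, -0, 1.275, -0.146], TCP at [0.157, -0.501, 0.227] pointing down, gripper open.
Joint ranges: [-2.53, 2.53], [-0.77, 2.02], [0.04, 2.7], [-1, 4.14], [0.28, 2.66], [-3.11, 3.11]. Speed limits (rad/s): [2.57, 2.57, 3.14, 3.14, 3.14, 3.14].

INTERFACE

Orientations are given as [roll, pitch, yaw] about the fixed x, y, z axes, in that order (R = Rz(yaw) Ry(pitch) Rx(roll)).
In Python, from cell import readout, cams, ticket, robot gives the robot as it stands. The module is installed in compiled form; this text tells all that it offers.
- The arm moves only by the tool jog_arm, never from a script. Its argument "plan" is a list of rows, each a list of 5 numbers: the shift along the world's x, y, z each as a share of 0.08 m, from -1 to 1, then the turn about the world's z as a share of 90 degrees, from -1 to 1, then the opening, from -1 (shut) to 1 (fully open). A call has 1 to 12 rows; each row is the pose to reach, as a shift and turn from the pose commanded when the call began; what a row does not reach only later rows make up. A row lasts 1/10 s, in which the tool goes at most 50 mm and 8.59 degrees, less where a joint would pass 70% of its speed; a pose out of reach is approached as far as the arm can. A call with a number of a shift or a turn outside -1 to 1 is refused whole. A call with a gripper value outside its range is refused whole. The fingers move at their own pace and stop on an object; "squeeze" is the grip in N (left out, the last holds). Time passes only in rows, so rows that repeat a pose let the fingers close. It gives the time, the measured TCP pose, the force, the opening and the grip force at its end, in the units of the state.
- readout.observe(): the state, without advancing time (a new reading comes with each control period).
- cams.read_camera(name): name is "scene" or "top" or "wrist"; returns the picture (400x640x3 uint8, blue, green, red); there is no depth.
- cams.calibration(name): a dict with "K" (3x3 intrinsics, pixels), "k1" (the pictures are not rectified: a ray, as slopes to the right and down, at radius r is drawn at 1 + k1 r^2 times it, then the intrinsics apply), "world_from_camera" (4x4, takes a point from camera to world coordinates). Camera axes: x right, y down, z forward; pixel columns grow to the right and rows downward; lengths in m; the calibration is good to about 2 mm. A picture is of the moment at which its call begins: read the wrist's pose just before it. calibration takes no time and is no camera call; for the wrist camera it gives the pose at the moment of the call.
- ticket.hand_in(): hands the job in; it is judged then, once.
The state is a dict: "time": time; "qpos": joint angles; "qvel": joint speeds; "joint_efforts": joint torques, N m; "tool_pos": TCP position; "tool_rot": TCP orientation; "contact_force": force on the tool from outside, world axes, zero at the start; "torque": the same for the moment, N m; "opening": finger opening in m; "grip_force": force on a finger pad.
Only numpy, scipy, OpenCV 4.12 (cv2) and the standard library are available. Lean on these libraries where they do the work, as an engineer would, in place of code of your own. Each camera call takes 0.05 s, during which the arm holds its last target. There are 200 camera calls.

## Working session

There is one attempt and no reset: what is moved stays moved. The work goes in short steps, Python scripts to look and compute and a tool call to move; the robot and the scene stay as the last step left them, time stands still between calls to the robot, and variables do not carry over. Pictures are saved under pics/ and viewed, at most 14 in all, crops included, and the job is handed in when it is done.

Besides the shell and the picture viewer there is one more tool, called after ">>>" as a command line: name --pt "numbers of a row" for each row, then --argument value for the rest. jog_arm: Moves the arm, as the interface text tells. Shift numbers are shares of 0.08 m and turn numbers shares of 90 degrees, none past 1 either way. Its arguments: {"type":"object","properties":{"plan":{"type":"array"},"squeeze":{"type":"number"}},"required":["plan"]}

```bash
mkdir -p pics
python3 - <<'E'
from cell import readout, cams, robot
import cv2
for n in("scene","top"):
    cv2.imwrite(f"pics/{n}0.png",cams.read_camera(n)); c=cams.calibration(n); print(n,c)
s=readout.observe();print(s['tool_pos'],s['tool_rot'],s['opening'],s['time'])
E
```

```text
scene {'K': array([[477.38532753,   0.        , 327.96091417],
       [  0.        , 477.38532753, 196.32282188],
       [  0.        ,   0.        ,   1.        ]]), 'k1': 0.016480393641145175, 'world_from_camera': array([[ 0.74858296,  0.38280489, -0.5413723 ,  1.34804632],
       [ 0.66302512, -0.43785709,  0.60718931, -0.91577591],
       [-0.00460867, -0.81347501, -0.58158162,  0.83810562],
       [ 0.        ,  0.        ,  0.        ,  1.        ]])}
top {'K': array([[386.65769292,   0.        , 323.78358441],
       [  0.        , 386.65769292, 199.05391796],
       [  0.        ,   0.        ,   1.        ]]), 'k1': -0.004819711361284222, 'world_from_camera': array([[ 0.00515092, -0.9884269 ,  0.15161045,  0.4406485 ],
       [-0.99997867, -0.00570027, -0.00318902, -0.08015598],
       [ 0.00401633, -0.15159079, -0.98843518,  1.08470392],
       [ 0.        ,  0.        ,  0.        ,  1.        ]])}
[ 0.15701427 -0.50059855  0.22611908] [-3.14025825e+00 -1.89329549e-04  3.03780396e-01] 0.09212293467941604 0.1
```

View pics/scene0.png

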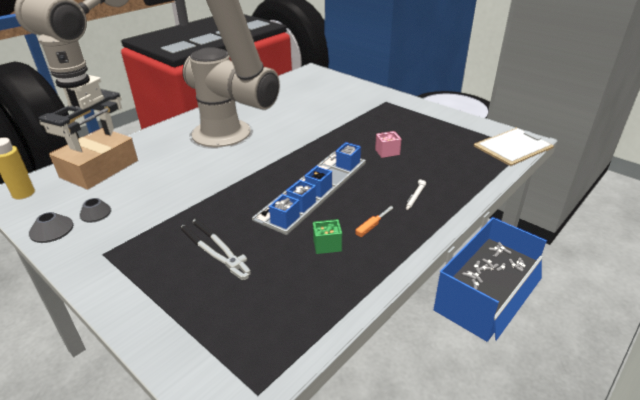

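View pics/top0.png

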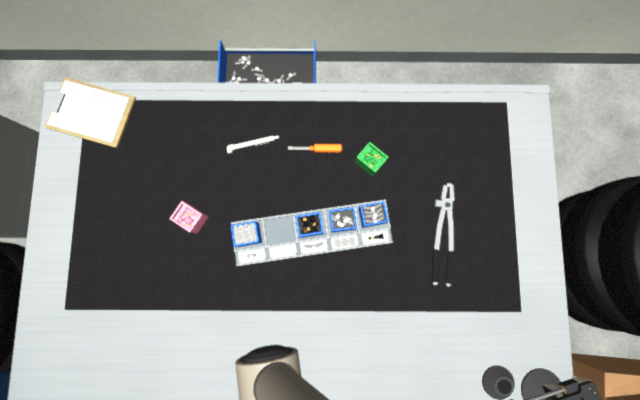

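The scene view shows the tray row with four tubs. The top view has the tray around (232–392, 200–265), the empty bay second from left, and the front plates below. Next I'll enlarge the tray.

Run:
```python
import cv2
im=cv2.imread("pics/top0.png")[190:275,225:400]
cv2.imwrite("pics/crop0.png",cv2.resize(im,None,fx=4.5,fy=4.5,interpolation=cv2.INTER_CUBIC))
```

```text
(no output)
```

View pics/crop0.png

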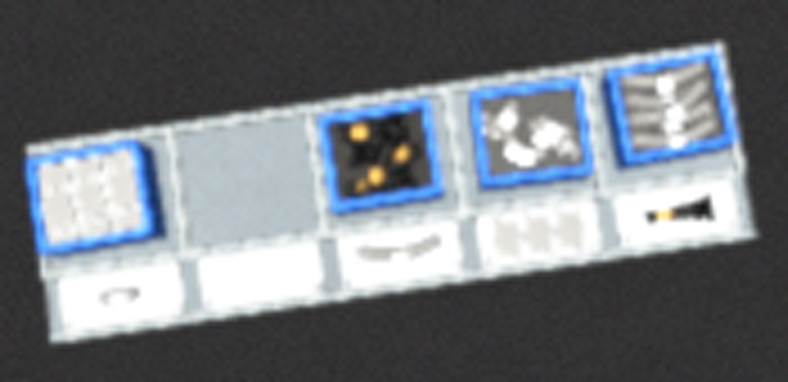

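```bash
cat > h.py <<'E'
import numpy as np, cv2
def ray(c,px,z):
    K,k,T=c["K"],c["k1"],c["world_from_camera"]
    d=(np.atleast_2d(px)-K[:2,2])/np.array([K[0,0],K[1,1]])
    u=d.copy()
    for _ in range(8): u=d/(1+k*(u**2).sum(1,keepdims=True))
    v=np.c_[u,np.ones(len(u))]@T[:3,:3].T; o=T[:3,3]
    return o+v*((z-o[2])/v[:,2])[:,None]
def proj(c,P):
    T=np.linalg.inv(c["world_from_camera"]); p=np.atleast_2d(P)@T[:3,:3].T+T[:3,3]
    u=p[:,:2]/p[:,2:]; u=u*(1+c["k1"]*(u**2).sum(1,keepdims=True))
    return u*c["K"][0,0]+c["K"][:2,2]
E
python3 - <<'E'
from h import *
from cell import cams
c=cams.calibration("top")
f=lambda a:(np.array(a)+.5)/4.5-.5+[225,190]
p=ray(c,f([(120,296),(261,280),(400,256),(540,238),(680,216)]),.008)
t=ray(c,f([(95,199),(382,156),(533,136),(671,110)]),.063)
print(p.round(4),np.linalg.norm(np.diff(p[:,:2],axis=0),axis=1)); print(t.round(4))
d=(p[0]-p[4])[:2];yaw=np.arctan2(-d[0],d[1]);print("yaw",yaw)
X=np.array([np.cos(yaw),np.sin(yaw)]);print((p[:,:2]+.058*X).round(4))
E
```

```text
[[ 0.4477  0.1153  0.008 ]
 [ 0.4578  0.0292  0.008 ]
 [ 0.4729 -0.0559  0.008 ]
 [ 0.4844 -0.142   0.008 ]
 [ 0.4983 -0.2284  0.008 ]] [0.08667174 0.08639474 0.08683565 0.08756574]
[[ 0.5034  0.1218  0.063 ]
 [ 0.5296 -0.046   0.063 ]
 [ 0.5419 -0.1348  0.063 ]
 [ 0.5578 -0.2165  0.063 ]]
yaw 0.14632895618722755
[[ 0.505   0.1237]
 [ 0.5152  0.0376]
 [ 0.5303 -0.0474]
 [ 0.5417 -0.1335]
 [ 0.5557 -0.2199]]
```

>>> jog_arm --pt "1 1 0 0.3 1" --pt "1 1 0 0.3 1" --pt "1 1 0 0.3 1" --pt "1 1 0 0.3 1"

```text
time: 0.5
tool_pos: [0.2383, -0.4194, 0.2267]
tool_rot: [-3.141, -0.0, 0.78]
contact_force: [-0.8, -0.2, -0.5]
opening: 0.0917
grip_force: 0.0
```

>>> jog_arm --pt "1 1 0.3 0.3 1" --pt "1 1 0.3 0.3 1" --pt "1 1 0.3 0.3 1" --pt "1 1 0.3 0.3 1"

```text
time: 0.9
tool_pos: [0.3179, -0.3407, 0.2512]
tool_rot: [3.141, 0.001, 1.248]
contact_force: [-0.5, -0.6, 0.5]
opening: 0.0917
grip_force: 0.0
```

>>> jog_arm --pt "1 1 0.3 0.3 1" --pt "1 1 0.3 0.3 1" --pt "1 1 0.3 0.3 1" --pt "1 1 0.3 0.3 1"

```text
time: 1.3
tool_pos: [0.3977, -0.2613, 0.2747]
tool_rot: [3.141, 0.001, 1.717]
contact_force: [-0.8, -0.6, -0.6]
opening: 0.0917
grip_force: 0.0
```

>>> jog_arm --pt "0.8 1 0.3 0 1" --pt "0.8 1 0.3 0 1" --pt "0.8 1 0.3 0 1" --pt "0.8 1 0.3 0 1"

```text
time: 1.7
tool_pos: [0.4609, -0.182, 0.2982]
tool_rot: [-3.141, 0.0, 1.714]
contact_force: [-0.3, -1.2, -0.5]
opening: 0.0916
grip_force: 0.0
```

>>> jog_arm --pt "0 1 0 0 1" --pt "0 1 0 0 1" --pt "0 1 0 0 1" --pt "0 1 0 0 1" --pt "0 1 0 0 1"

```text
time: 2.2
tool_pos: [0.4606, -0.103, 0.2984]
tool_rot: [-3.141, 0.0, 1.714]
contact_force: [-0.5, -1.2, -1.2]
opening: 0.0917
grip_force: 0.0
```

Run:
```python
from cell import readout, cams, robot
import cv2,pickle
s=readout.observe();print(s['tool_pos'],s['tool_rot'],s['qpos'],s['time'])
c=cams.calibration("wrist");cv2.imwrite("pics/w1.png",cams.read_camera("wrist"));pickle.dump(c,open("w1.pkl","wb"));print(c)
```

```text
[ 0.46064779 -0.10304228  0.29836242] [-3.14085537e+00  4.74008330e-04  1.71396773e+00] [-3.82103294e-01  1.94242124e-01  1.52772884e+00 -7.88767059e-04
  1.42002194e+00 -5.25155895e-01] 2.2
{'K': array([[306.76156824,   0.        , 317.33896066],
       [  0.        , 306.76156824, 203.59309849],
       [  0.        ,   0.        ,   1.        ]]), 'k1': -0.030919689484741872, 'world_from_camera': array([[ 9.89796937e-01,  1.37846148e-01,  3.60619239e-02,
         4.50989554e-01],
       [ 1.42482902e-01, -9.56128925e-01, -2.55961132e-01,
        -3.43479356e-02],
       [-8.03407512e-04,  2.58487752e-01, -9.66014201e-01,
         4.55550770e-01],
       [ 0.00000000e+00,  0.00000000e+00,  0.00000000e+00,
         1.00000000e+00]])}
```

View pics/w1.png

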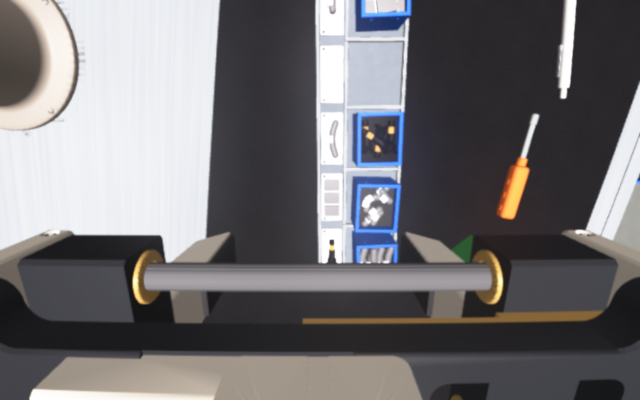

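The wrist view shows the tray running vertically (columns 317–408), square to the gripper. The spare bay is at rows 40–106, with the valve and short tubs below it. I'll enlarge it.

Run:
```python
import cv2
im=cv2.imread("pics/w1.png")[0:266,300:425]
im=cv2.resize(im,None,fx=4.4,fy=2.2*1.0,interpolation=cv2.INTER_CUBIC)
cv2.imwrite("pics/c1.png",im);print(im.shape)
```

```text
(585, 550, 3)
```

View pics/c1.png

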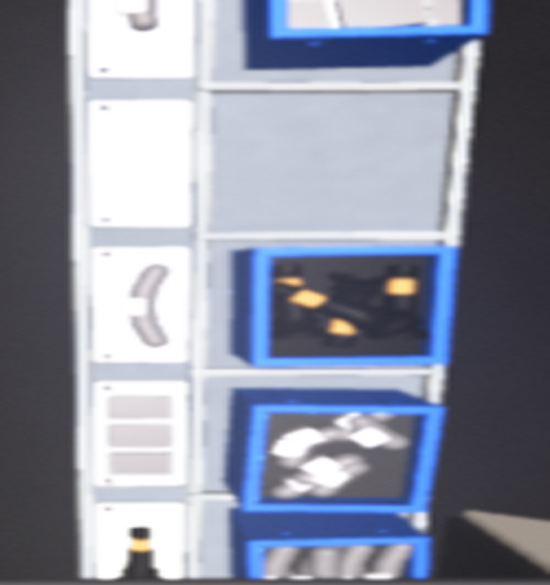

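Run:
```python
from h import *
import pickle
from scipy.optimize import least_squares
from cell import cams
c=pickle.load(open("w1.pkl","rb")); ct=cams.calibration("top")
f=lambda a:(np.array(a,float)+.5)/[4.4,2.2]-.5+[300,0]
ft=lambda a:(np.array(a)+.5)/4.5-.5+[225,190]
R=lambda a:np.array([[np.cos(a),-np.sin(a)],[np.sin(a),np.cos(a)]])
def plate(p,ux,uy): return np.c_[np.array(p[:2])+np.c_[ux,uy]@R(p[2]).T,np.full(len(ux),p[3])]
a,b=.015,.036
q=[];o=[]
for k,(x0,x1,y0,y1) in {0:(88,192,99,227),-1:(90,189,247,363),-2:(92,188,381,487)}.items():
    q+=[(-a,k*.086+b),(a,k*.086+b),(-a,k*.086-b),(a,k*.086-b)]; o+=[(x0,y0),(x1,y0),(x0,y1),(x1,y1)]
q=np.array(q);o=f(o)
qt=np.array([(0,.086*k) for k in(1,0,-1,-2,-3)]);ot=ft([(120,296),(261,280),(400,256),(540,238),(680,216)])
for name,w,wt in(("w",1,0),("t",0,1),("wt",1,1)):
    r=least_squares(lambda p:np.r_[w*(proj(c,plate(p,*q.T))-o).ravel(),wt*(proj(ct,plate(p,*qt.T))-ot).ravel(),(p[3]-.008)/.005*.5],[.4578,.029,.146,.008])
    print(name,r.x.round(4),np.abs(r.fun).max())
    p=r.x
    print("bays",np.array([plate(p,[.058],[.086*k])[0,:2] for k in(1,0,-1,-2,-3)]).round(4).tolist())
# tubs
for n,P in(("valve",[(252,250),(458,248),(448,366),(255,366)]),("short",[(248,405),(442,405),(432,510),(245,508)])):
    for z in(.063,.068):
        W=ray(c,f(P),z);m=W.mean(0);print(n,z,m.round(4),np.linalg.norm(np.diff(W,axis=0),axis=1).round(4))
```

```text
w [0.4605 0.0301 0.1538 0.0139] 1.19129437764677
bays [[0.5046, 0.124], [0.5178, 0.039], [0.531, -0.046], [0.5441, -0.1309], [0.5573, -0.2159]]
t [0.4594 0.0286 0.1478 0.0125] 0.6037095468811629
bays [[0.5041, 0.1222], [0.5168, 0.0372], [0.5294, -0.0479], [0.5421, -0.133], [0.5548, -0.218]]
wt [0.4604 0.03   0.1524 0.014 ] 1.3301116163122515
bays [[0.5047, 0.1238], [0.5178, 0.0388], [0.5308, -0.0462], [0.5439, -0.1312], [0.5569, -0.2162]]
valve 0.063 [ 0.5318 -0.0452  0.063 ] [0.0578 0.0664 0.0565]
valve 0.068 [ 0.5308 -0.0451  0.068 ] [0.057  0.0656 0.0558]
short 0.063 [ 0.5455 -0.1329  0.063 ] [0.0576 0.0661 0.058 ]
short 0.068 [ 0.5443 -0.1317  0.068 ] [0.0569 0.0653 0.0572]
```

Measurements agree to about 2 mm. From left (+y) the bays hold:

| Bay | Plate | Tub now in it |
|---|---|---|
| 1 | short | strip |
| 2 | blank | empty |
| 3 | long | valve |
| 4 | strip | short |
| 5 | valve | long |

Order of moves: valve 3→2, long 5→3, valve 2→5, short 4→2, strip 1→4, short 2→1.

>>> jog_arm --pt "0.87 0.71 -1 0 1" --pt "0.87 0.71 -1 0 1" --pt "0.87 0.71 -1 0 1" --pt "0.87 0.71 -1 0 1" --squeeze 25

```text
time: 2.65
tool_pos: [0.5305, -0.0441, 0.2158]
tool_rot: [-3.137, -0.002, 1.718]
contact_force: [-0.8, 0.5, 0.4]
opening: 0.0921
grip_force: 0.0
```

>>> jog_arm --pt "0 0 -1 0 1" --pt "0 0 -1 0 1" --pt "0 0 -1 0 1" --pt "0 0 -1 0 1"

```text
time: 3.05
tool_pos: [0.5311, -0.0455, 0.1401]
tool_rot: [3.14, 0.001, 1.716]
contact_force: [0.5, -0.2, 0.9]
opening: 0.0916
grip_force: 0.0
```

>>> jog_arm --pt "0 0 -0.27 0 1" --pt "0 0 -0.27 0 1" --pt "0 0 -0.27 0 1" --pt "0 0 -0.27 0 1"

```text
time: 3.45
tool_pos: [0.5317, -0.0446, 0.119]
tool_rot: [3.139, 0.001, 1.717]
contact_force: [-0.0, -0.4, 0.3]
opening: 0.092
grip_force: 0.0
```

Run:
```python
from cell import readout, cams, robot
import cv2
s=readout.observe();print(s['tool_pos'],s['tool_rot'])
cv2.imwrite("pics/w2.png",cams.read_camera("wrist"))
```

```text
[ 0.53165074 -0.04459597  0.11902546] [3.13870553e+00 1.14047313e-03 1.71723324e+00]
```

View pics/w2.png

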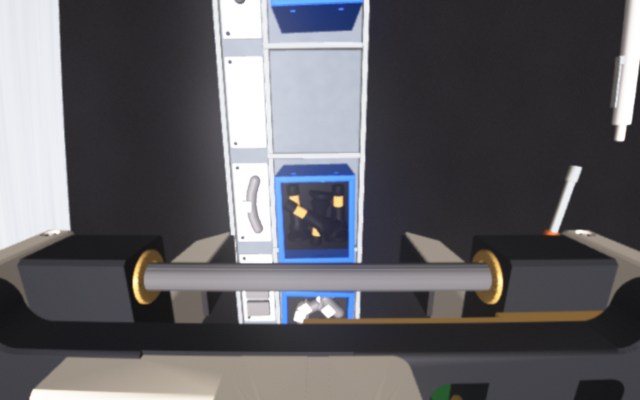

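The valve tub (columns 276–355) is centred between the fingers. Descending to grip it.

>>> jog_arm --pt "0 -0.02 -0.5 0 1" --pt "0 -0.02 -1 0 1" --pt "0 -0.02 -1 0 1" --pt "0 -0.02 -1 0 1"

```text
time: 3.9
tool_pos: [0.531, -0.0458, 0.038]
tool_rot: [-3.142, -0.0, 1.718]
contact_force: [0.9, 0.4, 0.3]
opening: 0.0919
grip_force: 0.0
```

>>> jog_arm --pt "0 0 0 0 -1" --pt "0 0 0 0 -1" --pt "0 0 0 0 -1" --pt "0 0 0 0 -1" --pt "0 0 0 0 -1" --pt "0 0 0 0 -1" --pt "0 0 0 0 -1" --squeeze 25

```text
time: 4.6
tool_pos: [0.5308, -0.0458, 0.0376]
tool_rot: [3.141, 0.0, 1.718]
contact_force: [-1.0, 1.6, 6.5]
opening: 0.0561
grip_force: 24.9
```

>>> jog_arm --pt "0 0 0.2 0 -1" --pt "0 0 0.5 0 -1" --pt "0 0 0.8 0 -1" --pt "0 0 1 0 -1" --pt "0 0 1 0 -1"

```text
time: 5.1
tool_pos: [0.5318, -0.046, 0.1187]
tool_rot: [3.138, 0.001, 1.718]
contact_force: [-0.5, -0.4, -3.0]
opening: 0.0559
grip_force: 24.9
```

>>> jog_arm --pt "-0.04 0.2 0 0 -1" --pt "-0.07 0.4 0 0 -1" --pt "-0.11 0.7 0 0 -1" --pt "-0.16 1 0 0 -1" --pt "-0.16 1 0 0 -1"

```text
time: 5.6
tool_pos: [0.516, 0.038, 0.1158]
tool_rot: [-3.139, -0.002, 1.721]
contact_force: [-0.3, 0.4, -2.7]
opening: 0.056
grip_force: 24.9
```

>>> jog_arm --pt "0 0.04 -0.2 0 -1" --pt "0 0.04 -0.4 0 -1" --pt "0 0.04 -0.6 0 -1" --pt "0 0.04 -0.8 0 -1" --pt "0 0.04 -0.9 0 -1" --pt "0 0.04 -0.95 0 -1" --pt "0 0.04 -0.98 0 -1" --pt "0 0.04 -0.98 0 -1"

```text
time: 6.4
tool_pos: [0.518, 0.0375, 0.0388]
tool_rot: [3.141, 0.0, 1.718]
contact_force: [0.4, 0.9, -2.0]
opening: 0.0563
grip_force: 24.9
```

>>> jog_arm --pt "0 0 -0.02 0 -1" --pt "0 0 -0.02 0 -1" --pt "0 0 -0.02 0 1" --pt "0 0 -0.02 0 1" --pt "0 0 -0.02 0 1" --pt "0 0 -0.02 0 1" --pt "0 0 -0.02 0 1"

```text
time: 7.1
tool_pos: [0.5179, 0.0374, 0.0372]
tool_rot: [3.141, 0.0, 1.717]
contact_force: [-0.3, 0.3, -0.1]
opening: 0.0897
grip_force: 0.0
```

>>> jog_arm --pt "0 0 0.4 0 1" --pt "0 0 1 0 1" --pt "0 0 1 0 1" --pt "0 0 1 0 1"

```text
time: 7.5
tool_pos: [0.5185, 0.0374, 0.1181]
tool_rot: [3.139, 0.001, 1.718]
contact_force: [-0.4, 0.5, 0.4]
opening: 0.0918
grip_force: 0.0
```

>>> jog_arm --pt "0.16 -1 0 0 1" --pt "0.16 -1 0 0 1" --pt "0.16 -1 0 0 1"

```text
time: 7.8
tool_pos: [0.5305, -0.0457, 0.1156]
tool_rot: [-3.14, 0.0, 1.714]
contact_force: [0.1, 0.8, -0.3]
opening: 0.0916
grip_force: 0.0
```

>>> jog_arm --pt "0.16 -1 0 0 1" --pt "0.16 -1 0 0 1" --pt "0.16 -1 0 0 1"

```text
time: 8.1
tool_pos: [0.5433, -0.1253, 0.1157]
tool_rot: [-3.14, -0.0, 1.714]
contact_force: [-0.3, 0.4, -0.5]
opening: 0.0919
grip_force: 0.0
```

>>> jog_arm --pt "0.16 -1 0 0 1" --pt "0.16 -1 0 0 1" --pt "0.16 -1 0 0 1"

```text
time: 8.4
tool_pos: [0.5561, -0.2048, 0.1157]
tool_rot: [-3.141, -0.0, 1.714]
contact_force: [0.5, -0.0, -0.6]
opening: 0.092
grip_force: 0.0
```

>>> jog_arm --pt "0 -0.18 0 0 1" --pt "0 -0.18 0 0 1" --pt "0 -0.18 0 0 1"

```text
time: 8.7
tool_pos: [0.556, -0.216, 0.1168]
tool_rot: [-3.141, -0.001, 1.718]
contact_force: [0.6, -0.4, -0.9]
opening: 0.0918
grip_force: 0.0
```

Run:
```python
from cell import cams
import cv2,numpy as np
a=cams.read_camera("wrist");b=cams.read_camera("top")[190:275,225:400]
cv2.imwrite("pics/m3.png",np.vstack([a[60:],cv2.resize(b,(480,233),interpolation=cv2.INTER_CUBIC)[:, :].copy() if 0 else cv2.copyMakeBorder(cv2.resize(b,(480,233)),0,0,0,160,0)]))
```

```text
(no output)
```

View pics/m3.png

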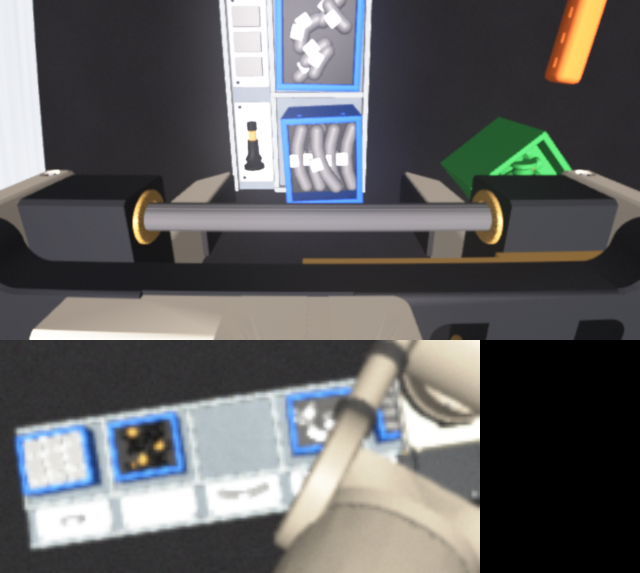

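The wrist view shows the long tub (columns 282–362, rows 107–200) between the fingers. The top view inset shows the valve tub sitting square in the spare bay. Continuing.

>>> jog_arm --pt "0.02 -0.01 -0.5 0 1" --pt "0.02 -0.01 -1 0 1" --pt "0.02 -0.01 -1 0 1" --pt "0.02 -0.01 -1 0 1"

```text
time: 9.2
tool_pos: [0.5579, -0.2172, 0.0375]
tool_rot: [-3.141, -0.001, 1.718]
contact_force: [-0.1, 0.5, -0.4]
opening: 0.0918
grip_force: 0.0
```

>>> jog_arm --pt "0 0 0 0 -1" --pt "0 0 0 0 -1" --pt "0 0 0 0 -1" --pt "0 0 0 0 -1" --pt "0 0 0 0 -1" --pt "0 0 0 0 -1" --pt "0 0 0 0 -1"

```text
time: 9.9
tool_pos: [0.5585, -0.218, 0.0378]
tool_rot: [3.14, 0.001, 1.717]
contact_force: [1.0, 0.1, 6.5]
opening: 0.0562
grip_force: 24.8
```

>>> jog_arm --pt "0 0 0.2 0 -1" --pt "0 0 0.5 0 -1" --pt "0 0 0.8 0 -1" --pt "0 0 1 0 -1" --pt "0 0 1 0 -1"

```text
time: 10.4
tool_pos: [0.5585, -0.2182, 0.1187]
tool_rot: [3.139, 0.002, 1.717]
contact_force: [-0.0, -0.2, -1.2]
opening: 0.0562
grip_force: 24.8
```

>>> jog_arm --pt "-0.03 0.2 0 0 -1" --pt "-0.09 0.5 0 0 -1" --pt "-0.14 0.8 0 0 -1" --pt "-0.17 1 0 0 -1"

```text
time: 10.8
tool_pos: [0.5425, -0.1351, 0.1154]
tool_rot: [-3.138, -0.003, 1.718]
contact_force: [-0.1, 0.2, -1.8]
opening: 0.0562
grip_force: 24.8
```

>>> jog_arm --pt "-0.06 0.35 0 0 -1" --pt "-0.11 0.65 0 0 -1" --pt "-0.17 0.9 0 0 -1" --pt "-0.17 1 0 0 -1" --pt "-0.17 1 0 0 -1"

```text
time: 11.3
tool_pos: [0.5304, -0.0567, 0.1166]
tool_rot: [-3.141, -0.0, 1.719]
contact_force: [0.6, -0.5, -2.2]
opening: 0.056
grip_force: 24.8
```

>>> jog_arm --pt "0 0.12 0 0 -1" --pt "0 0.12 -0.3 0 -1" --pt "0 0.12 -0.6 0 -1" --pt "0 0.12 -0.8 0 -1" --pt "0 0.12 -0.9 0 -1" --pt "0 0.12 -0.95 0 -1" --pt "0 0.12 -0.98 0 -1" --pt "0 0.12 -1 0 -1" --pt "0 0.12 -1 0 -1"

```text
time: 12.2
tool_pos: [0.5312, -0.0483, 0.0379]
tool_rot: [3.14, 0.001, 1.717]
contact_force: [0.6, 0.4, -1.9]
opening: 0.0561
grip_force: 24.8
```

Release, lift, then go to bay 2 (dx −0.013, dy +0.085).

>>> jog_arm --pt "0 0 -0.01 0 -1" --pt "0 0 -0.01 0 -1" --pt "0 0 -0.01 0 1" --pt "0 0 -0.01 0 1" --pt "0 0 -0.01 0 1" --pt "0 0 -0.01 0 1" --pt "0 0 -0.01 0 1"

```text
time: 12.9
tool_pos: [0.5307, -0.0482, 0.0363]
tool_rot: [-3.142, -0.0, 1.718]
contact_force: [-1.2, -0.2, 0.7]
opening: 0.0901
grip_force: 0.0
```

>>> jog_arm --pt "0 0 0.4 0 1" --pt "0 0 1 0 1" --pt "0 0 1 0 1" --pt "0 0 1 0 1"

```text
time: 13.3
tool_pos: [0.5312, -0.0483, 0.1173]
tool_rot: [3.139, 0.001, 1.718]
contact_force: [-1.2, -0.1, -0.3]
opening: 0.092
grip_force: 0.0
```

>>> jog_arm --pt "-0.16 1 0 0 1" --pt "-0.16 1 0 0 1" --pt "-0.16 1 0 0 1" --pt "-0.16 1 0 0 1"

```text
time: 13.7
tool_pos: [0.5171, 0.0323, 0.1151]
tool_rot: [-3.139, -0.0, 1.719]
contact_force: [0.1, 0.1, -0.3]
opening: 0.0918
grip_force: 0.0
```

>>> jog_arm --pt "0 0.07 0 0 1" --pt "0 0.07 -0.5 0 1" --pt "0 0.07 -1 0 1" --pt "0 0.07 -1 0 1" --pt "0 0.07 -1 0 1"

```text
time: 14.2
tool_pos: [0.5178, 0.0369, 0.0363]
tool_rot: [-3.14, -0.0, 1.716]
contact_force: [0.4, 0.1, 0.5]
opening: 0.0917
grip_force: 0.0
```

>>> jog_arm --pt "0 0 0 0 -1" --pt "0 0 0 0 -1" --pt "0 0 0 0 -1" --pt "0 0 0 0 -1" --pt "0 0 0 0 -1" --pt "0 0 0 0 -1" --pt "0 0 0 0 -1"

```text
time: 14.9
tool_pos: [0.5181, 0.0374, 0.0368]
tool_rot: [3.141, 0.0, 1.718]
contact_force: [-1.3, 0.2, 6.1]
opening: 0.056
grip_force: 24.9
```

>>> jog_arm --pt "0 0 0.2 0 -1" --pt "0 0 0.5 0 -1" --pt "0 0 0.8 0 -1" --pt "0 0 1 0 -1" --pt "0 0 1 0 -1"

```text
time: 15.4
tool_pos: [0.5189, 0.0374, 0.1179]
tool_rot: [3.138, 0.001, 1.718]
contact_force: [-0.8, 0.5, -2.7]
opening: 0.0558
grip_force: 24.9
```

>>> jog_arm --pt "0.03 -0.2 0 0 -1" --pt "0.08 -0.5 0 0 -1" --pt "0.13 -0.8 0 0 -1" --pt "0.16 -1 0 0 -1"

```text
time: 15.8
tool_pos: [0.5301, -0.0438, 0.1149]
tool_rot: [-3.14, -0.001, 1.717]
contact_force: [0.3, 1.1, -1.9]
opening: 0.0558
grip_force: 24.9
```

>>> jog_arm --pt "0.05 -0.35 0 0 -1" --pt "0.11 -0.7 0 0 -1" --pt "0.16 -1 0 0 -1"

```text
time: 16.1
tool_pos: [0.5431, -0.1237, 0.1152]
tool_rot: [-3.14, -0.001, 1.717]
contact_force: [0.5, 0.4, -2.4]
opening: 0.0559
grip_force: 24.9
```

>>> jog_arm --pt "0.05 -0.35 0 0 -1" --pt "0.11 -0.65 0 0 -1" --pt "0.16 -0.9 0 0 -1" --pt "0.16 -1 0 0 -1" --pt "0.16 -1 0 0 -1"

```text
time: 16.6
tool_pos: [0.5556, -0.203, 0.1153]
tool_rot: [-3.14, -0.001, 1.716]
contact_force: [-0.3, -0.2, -3.2]
opening: 0.0561
grip_force: 24.9
```

>>> jog_arm --pt "0 -0.18 0 0 -1" --pt "0 -0.18 -0.3 0 -1" --pt "0 -0.18 -0.6 0 -1" --pt "0 -0.18 -0.8 0 -1" --pt "0 -0.18 -0.9 0 -1" --pt "0 -0.18 -0.95 0 -1" --pt "0 -0.18 -0.98 0 -1" --pt "0 -0.18 -0.99 0 -1"

```text
time: 17.4
tool_pos: [0.5567, -0.2171, 0.0377]
tool_rot: [3.141, 0.001, 1.718]
contact_force: [-0.2, 0.1, -2.3]
opening: 0.0555
grip_force: 24.9
```

>>> jog_arm --pt "0 0 0 0 -1" --pt "0 0 0 0 1" --pt "0 0 0 0 1" --pt "0 0 0 0 1" --pt "0 0 0 0 1" --pt "0 0 0 0 1"

```text
time: 18.0
tool_pos: [0.5564, -0.217, 0.0373]
tool_rot: [3.141, 0.0, 1.717]
contact_force: [-0.4, -0.1, -0.2]
opening: 0.09
grip_force: 0.0
```

>>> jog_arm --pt "0 0 0.4 0 1" --pt "0 0 1 0 1" --pt "0 0 1 0 1" --pt "0 0 1 0 1"

```text
time: 18.4
tool_pos: [0.5569, -0.2173, 0.1185]
tool_rot: [3.139, 0.002, 1.718]
contact_force: [0.6, -0.3, -1.3]
opening: 0.0917
grip_force: 0.0
```

>>> jog_arm --pt "-0.16 1 0 0 1" --pt "-0.16 1 0 0 1" --pt "-0.16 1 0 0 1" --pt "-0.16 1 0 0 1"

```text
time: 18.8
tool_pos: [0.543, -0.1364, 0.1162]
tool_rot: [-3.14, -0.001, 1.719]
contact_force: [-0.9, -0.1, -0.3]
opening: 0.0916
grip_force: 0.0
```

>>> jog_arm --pt "0 0.06 0 0 1" --pt "0 0.06 -0.5 0 1" --pt "0 0.06 -1 0 1" --pt "0 0.06 -1 0 1" --pt "0 0.06 -1 0 1"

```text
time: 19.3
tool_pos: [0.5434, -0.1327, 0.0371]
tool_rot: [-3.14, -0.001, 1.717]
contact_force: [0.4, -0.0, 0.0]
opening: 0.0921
grip_force: 0.0
```

>>> jog_arm --pt "0 0 0 0 -1" --pt "0 0 0 0 -1" --pt "0 0 0 0 -1" --pt "0 0 0 0 -1" --pt "0 0 0 0 -1" --pt "0 0 0 0 -1" --pt "0 0 0 0 -1"

```text
time: 20.0
tool_pos: [0.5438, -0.1322, 0.0377]
tool_rot: [3.141, 0.0, 1.718]
contact_force: [0.2, 0.8, 4.6]
opening: 0.0558
grip_force: 24.9
```

>>> jog_arm --pt "0 0 0.2 0 -1" --pt "0 0 0.5 0 -1" --pt "0 0 0.8 0 -1" --pt "0 0 1 0 -1" --pt "0 0 1 0 -1"

```text
time: 20.5
tool_pos: [0.5443, -0.1324, 0.1186]
tool_rot: [3.139, 0.001, 1.718]
contact_force: [0.6, -0.6, -3.4]
opening: 0.0562
grip_force: 24.9
```

>>> jog_arm --pt "-0.03 0.2 0 0 -1" --pt "-0.08 0.5 0 0 -1" --pt "-0.13 0.8 0 0 -1" --pt "-0.16 1 0 0 -1"

```text
time: 20.9
tool_pos: [0.5289, -0.0497, 0.1154]
tool_rot: [-3.138, -0.002, 1.718]
contact_force: [-0.6, 0.1, -3.2]
opening: 0.0564
grip_force: 24.9
```

>>> jog_arm --pt "-0.06 0.35 0 0 -1" --pt "-0.11 0.65 0 0 -1" --pt "-0.16 0.9 0 0 -1" --pt "-0.16 1 0 0 -1" --pt "-0.16 1 0 0 -1"

```text
time: 21.4
tool_pos: [0.5175, 0.0288, 0.1166]
tool_rot: [-3.141, -0.0, 1.719]
contact_force: [1.0, -0.3, -2.8]
opening: 0.0558
grip_force: 24.9
```

>>> jog_arm --pt "0 0.12 0 0 -1" --pt "0 0.12 -0.3 0 -1" --pt "0 0.12 -0.6 0 -1" --pt "0 0.12 -0.8 0 -1" --pt "0 0.12 -0.9 0 -1" --pt "0 0.12 -0.95 0 -1" --pt "0 0.12 -0.98 0 -1" --pt "0 0.12 -0.99 0 -1" --pt "0 0.12 -0.99 0 -1"

```text
time: 22.3
tool_pos: [0.5183, 0.0374, 0.0385]
tool_rot: [3.14, 0.0, 1.717]
contact_force: [-0.1, -0.4, -4.2]
opening: 0.056
grip_force: 24.9
```

>>> jog_arm --pt "0 0 -0.01 0 -1" --pt "0 0 -0.01 0 1" --pt "0 0 -0.01 0 1" --pt "0 0 -0.01 0 1" --pt "0 0 -0.01 0 1" --pt "0 0 -0.01 0 1"

```text
time: 22.9
tool_pos: [0.5179, 0.0375, 0.0372]
tool_rot: [3.141, 0.0, 1.718]
contact_force: [-0.2, -0.5, 0.2]
opening: 0.0897
grip_force: 0.0
```

>>> jog_arm --pt "0 0 0.4 0 1" --pt "0 0 1 0 1" --pt "0 0 1 0 1" --pt "0 0 1 0 1"

```text
time: 23.3
tool_pos: [0.5185, 0.0374, 0.1181]
tool_rot: [3.139, 0.001, 1.718]
contact_force: [-0.9, -0.3, -0.5]
opening: 0.0917
grip_force: 0.0
```

>>> jog_arm --pt "-0.17 1 0 0 1" --pt "-0.17 1 0 0 1" --pt "-0.17 1 0 0 1" --pt "-0.17 1 0 0 1"

```text
time: 23.7
tool_pos: [0.5034, 0.1177, 0.1159]
tool_rot: [-3.139, 0.0, 1.719]
contact_force: [0.3, 0.2, 0.3]
opening: 0.0917
grip_force: 0.0
```

>>> jog_arm --pt "0 0.05 0 0 1" --pt "0 0.05 0 0 1"

```text
time: 23.9
tool_pos: [0.5043, 0.1208, 0.1167]
tool_rot: [-3.141, 0.0, 1.716]
contact_force: [-0.3, 0.1, -0.8]
opening: 0.092
grip_force: 0.0
```

Run:
```python
from cell import cams
import cv2,numpy as np
a=cams.read_camera("wrist");b=cams.read_camera("top")[190:275,225:400]
cv2.imwrite("pics/m4.png",np.vstack([a[60:330],cv2.resize(b,(640,311))]))
```

```text
(no output)
```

View pics/m4.png

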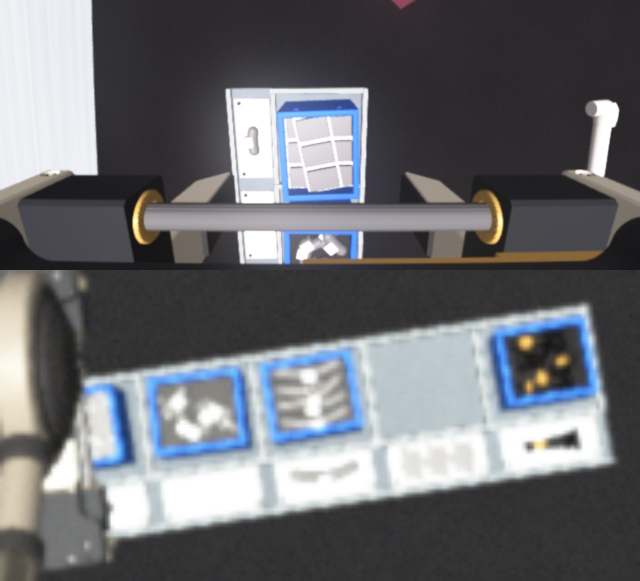

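The strip tub (columns 278–358) is centred between the fingers. The top view inset shows the long and valve tubs square in their bays, the short tub in the spare bay, and bay 4 free.

>>> jog_arm --pt "0 0.01 -0.5 0 1" --pt "0 0.01 -1 0 1" --pt "0 0.01 -1 0 1" --pt "0 0.01 -1 0 1"

```text
time: 24.4
tool_pos: [0.5043, 0.1218, 0.0374]
tool_rot: [-3.141, -0.0, 1.717]
contact_force: [0.6, -0.8, 0.8]
opening: 0.0918
grip_force: 0.0
```

>>> jog_arm --pt "0 0 0 0 -1" --pt "0 0 0 0 -1" --pt "0 0 0 0 -1" --pt "0 0 0 0 -1" --pt "0 0 0 0 -1" --pt "0 0 0 0 -1" --pt "0 0 0 0 -1"

```text
time: 25.1
tool_pos: [0.5048, 0.1223, 0.0377]
tool_rot: [3.14, 0.0, 1.718]
contact_force: [0.7, -0.1, 5.2]
opening: 0.0562
grip_force: 24.8
```

>>> jog_arm --pt "0 0 0.2 0 -1" --pt "0 0 0.5 0 -1" --pt "0 0 0.8 0 -1" --pt "0 0 1 0 -1" --pt "0 0 1 0 -1"

```text
time: 25.6
tool_pos: [0.505, 0.1224, 0.1184]
tool_rot: [3.139, 0.0, 1.718]
contact_force: [-0.3, 0.2, -4.6]
opening: 0.0558
grip_force: 24.8
```

>>> jog_arm --pt "0.03 -0.2 0 0 -1" --pt "0.08 -0.5 0 0 -1" --pt "0.13 -0.8 0 0 -1" --pt "0.16 -1 0 0 -1"

```text
time: 26.0
tool_pos: [0.5162, 0.0409, 0.1153]
tool_rot: [-3.139, -0.0, 1.717]
contact_force: [0.2, 0.3, -3.2]
opening: 0.0562
grip_force: 24.8
```

>>> jog_arm --pt "0.05 -0.35 0 0 -1" --pt "0.11 -0.7 0 0 -1" --pt "0.16 -1 0 0 -1"

```text
time: 26.3
tool_pos: [0.5289, -0.0389, 0.1152]
tool_rot: [-3.139, -0.001, 1.717]
contact_force: [0.6, 0.8, -4.2]
opening: 0.0562
grip_force: 24.8
```

>>> jog_arm --pt "0.05 -0.35 0 0 -1" --pt "0.11 -0.65 0 0 -1" --pt "0.16 -0.9 0 0 -1" --pt "0.16 -1 0 0 -1" --pt "0.16 -1 0 0 -1"

```text
time: 26.8
tool_pos: [0.5418, -0.1182, 0.1157]
tool_rot: [-3.139, -0.001, 1.716]
contact_force: [1.1, 0.2, -4.3]
opening: 0.0559
grip_force: 24.8
```

>>> jog_arm --pt "0.02 -0.17 0 0 -1" --pt "0.02 -0.17 -0.3 0 -1" --pt "0.02 -0.17 -0.6 0 -1" --pt "0.02 -0.17 -0.8 0 -1" --pt "0.02 -0.17 -0.9 0 -1" --pt "0.02 -0.17 -0.95 0 -1" --pt "0.02 -0.17 -0.98 0 -1" --pt "0.02 -0.17 -0.99 0 -1"

```text
time: 27.6
tool_pos: [0.5447, -0.1314, 0.0384]
tool_rot: [3.141, 0.001, 1.718]
contact_force: [1.1, 1.0, -4.1]
opening: 0.0559
grip_force: 24.8
```

>>> jog_arm --pt "0 0 0 0 -1" --pt "0 0 0 0 1" --pt "0 0 0 0 1" --pt "0 0 0 0 1" --pt "0 0 0 0 1" --pt "0 0 0 0 1"

```text
time: 28.2
tool_pos: [0.5444, -0.1314, 0.0381]
tool_rot: [3.141, 0.0, 1.717]
contact_force: [-1.0, -0.8, -0.6]
opening: 0.0894
grip_force: 0.0
```

>>> jog_arm --pt "0 0 0.4 0 1" --pt "0 0 1 0 1" --pt "0 0 1 0 1" --pt "0 0 1 0 1"

```text
time: 28.6
tool_pos: [0.5449, -0.1316, 0.119]
tool_rot: [3.139, 0.001, 1.718]
contact_force: [0.2, -0.3, -0.1]
opening: 0.092
grip_force: 0.0
```

>>> jog_arm --pt "-0.16 1 0 0 1" --pt "-0.16 1 0 0 1" --pt "-0.16 1 0 0 1"

```text
time: 28.9
tool_pos: [0.5294, -0.0479, 0.1163]
tool_rot: [-3.138, -0.003, 1.721]
contact_force: [0.2, -0.8, 1.3]
opening: 0.0916
grip_force: 0.0
```

>>> jog_arm --pt "-0.16 1 0 0 1" --pt "-0.16 1 0 0 1" --pt "-0.16 1 0 0 1" --pt "-0.16 1 0 0 1"

```text
time: 29.3
tool_pos: [0.5184, 0.0285, 0.117]
tool_rot: [-3.14, 0.0, 1.719]
contact_force: [0.1, 0.2, 0.1]
opening: 0.0916
grip_force: 0.0
```

Finally, the short tub from bay 2 to bay 1.

>>> jog_arm --pt "0 0.11 0 0 1" --pt "0 0.11 -0.5 0 1" --pt "0 0.11 -1 0 1" --pt "0 0.11 -1 0 1" --pt "0 0.11 -1 0 1"

```text
time: 29.8
tool_pos: [0.5187, 0.0369, 0.038]
tool_rot: [-3.14, -0.0, 1.716]
contact_force: [-0.4, 0.5, 0.4]
opening: 0.0918
grip_force: 0.0
```

>>> jog_arm --pt "0 0 0 0 -1" --pt "0 0 0 0 -1" --pt "0 0 0 0 -1" --pt "0 0 0 0 -1" --pt "0 0 0 0 -1" --pt "0 0 0 0 -1" --pt "0 0 0 0 -1"

```text
time: 30.5
tool_pos: [0.5187, 0.0374, 0.0384]
tool_rot: [3.141, 0.0, 1.718]
contact_force: [-1.7, -0.9, 5.9]
opening: 0.0557
grip_force: 24.9
```

>>> jog_arm --pt "0 0 0.2 0 -1" --pt "0 0 0.5 0 -1" --pt "0 0 0.8 0 -1" --pt "0 0 1 0 -1" --pt "0 0 1 0 -1"

```text
time: 31.0
tool_pos: [0.5197, 0.0374, 0.1194]
tool_rot: [3.138, 0.001, 1.718]
contact_force: [0.9, -0.1, -3.7]
opening: 0.0559
grip_force: 24.9
```

>>> jog_arm --pt "-0.04 0.2 0 0 -1" --pt "-0.08 0.5 0 0 -1" --pt "-0.13 0.8 0 0 -1" --pt "-0.17 1 0 0 -1" --pt "-0.17 1 0 0 -1"

```text
time: 31.5
tool_pos: [0.5036, 0.1191, 0.1163]
tool_rot: [-3.139, -0.001, 1.72]
contact_force: [0.3, -0.8, -4.2]
opening: 0.0561
grip_force: 24.9
```

>>> jog_arm --pt "0 0.07 0 0 -1" --pt "0 0.07 -0.3 0 -1" --pt "0 0.07 -0.6 0 -1" --pt "0 0.07 -0.8 0 -1" --pt "0 0.07 -0.9 0 -1" --pt "0 0.07 -0.95 0 -1" --pt "0 0.07 -0.98 0 -1" --pt "0 0.07 -0.99 0 -1"

```text
time: 32.3
tool_pos: [0.5056, 0.1229, 0.0391]
tool_rot: [3.14, 0.0, 1.717]
contact_force: [-0.4, -0.0, -4.2]
opening: 0.0561
grip_force: 24.9
```

>>> jog_arm --pt "0 0 -0.02 0 -1" --pt "0 0 -0.02 0 -1" --pt "0 0 -0.02 0 1" --pt "0 0 -0.02 0 1" --pt "0 0 -0.02 0 1" --pt "0 0 -0.02 0 1" --pt "0 0 -0.02 0 1"

```text
time: 33.0
tool_pos: [0.5051, 0.1231, 0.0371]
tool_rot: [3.141, 0.0, 1.718]
contact_force: [-0.1, -0.4, -0.6]
opening: 0.0898
grip_force: 0.0
```

>>> jog_arm --pt "0 0 0.4 0 1" --pt "0 0 1 0 1" --pt "0 0 1 0 1" --pt "0 0 1 0 1"

```text
time: 33.4
tool_pos: [0.5057, 0.1231, 0.1181]
tool_rot: [3.139, 0.0, 1.718]
contact_force: [-0.4, 0.5, -0.7]
opening: 0.092
grip_force: 0.0
```

>>> jog_arm --pt "0 0.5 1 0 1" --pt "0 1 1 0 1" --pt "0 1 1 0 1" --pt "0 1 1 0 1"

```text
time: 33.8
tool_pos: [0.5049, 0.2048, 0.1969]
tool_rot: [3.141, -0.0, 1.721]
contact_force: [1.0, 0.5, -0.4]
opening: 0.0919
grip_force: 0.0
```

>>> jog_arm --pt "-1 1 0.5 0 1" --pt "-1 1 0.5 0 1" --pt "-1 1 0.5 0 1" --pt "-1 1 0.5 0 1" --pt "-1 1 0.5 0 1"

```text
time: 34.3
tool_pos: [0.4249, 0.2819, 0.2354]
tool_rot: [-3.139, 0.002, 1.718]
contact_force: [0.7, -0.8, -0.7]
opening: 0.0917
grip_force: 0.0
```

Run:
```python
from cell import cams
import cv2,numpy as np
a=cams.read_camera("scene")[120:270,170:490];b=cams.read_camera("top")[190:275,225:400]
cv2.imwrite("pics/m5.png",np.vstack([cv2.resize(a,(586,275)),cv2.resize(b,(586,285))]))
```

```text
(no output)
```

View pics/m5.png

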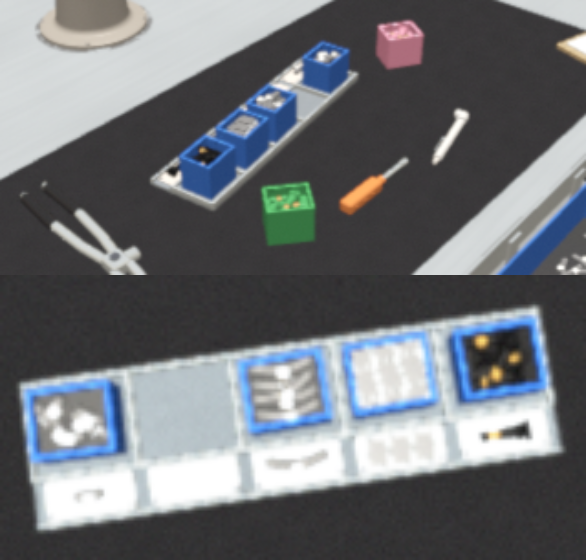

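All four tubs stand flat and square behind their matching plates, the spare bay is empty and the tools haven't moved. Handing in.

```bash
python3 -c "
from cell import ticket
print(ticket.hand_in())"
```

```text
the job is handed in; nothing more can be done
None
```

I moved all four tubs to the bays with their matching sample plates and handed the job in at about 34 s; the last pictures showed them flat and square and the tools where they lay, but no verdict came back.

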